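# Push the pots onto their cooking rings

### The arm

A 7-joint arm with a two-finger parallel gripper is mounted at the origin on the work surface. World frame = base frame: x ahead of the robot, y to its left, z up, the work surface at z = 0. Lengths are in m, angles in rad, forces in N, time in s.
With the tool pointing down it reaches from about 0.425 to 0.925 m from the base axis. Payload 6.8 kg.
Tool frame: the origin (TCP) lies between the finger pads; the fingertips stand r.tcp_to_tips ahead of it and the grasp point (between the pads) lies 3 mm ahead of it (r.tcp_to_tips is the distance from the TCP to the fingertips, in m); z points along the fingers, y is the line along which they close (so a half turn about z gives the same grasp; the last joint's range is limited). The gripper opens to 85 mm and grips with 20 to 120 N. Pads are 22 mm wide; open, the fingers measure 114 mm over their backs; the gripper's body (76 mm by 85 mm) begins 54 mm behind the grasp point. The pads swing forward as they close: fully open they stand 13 mm farther back than shut.
Start: joints at [-1.287, 0.477, 0.022, 1.555, -0.011, 1.109, -0.083], TCP at [0.258, 0.624, 0.253] pointing down, gripper open.
Joint ranges: [-2.96, 2.96], [-0.34, 2.1], [-1.41, 1.46], [0.24, 2.44], [-1.37, 4.51], [0.17, 1.92], [-2.96, 2.96]. Speed limits (rad/s): [2.39, 2.39, 3.14, 3.14, 3.14, 3.14, 3.14].

### API

Orientations are given as a rotation vector (axis times angle).
In Python, from bench import r gives the robot as it stands. The module is installed in compiled form; this text tells all that it offers.
- The arm moves only by the tool step_arm, never from a script. Its argument "moves" is a list of rows, each an object of numbers: "rx", "ry", "rz": the turn, a rotation vector about the tool's x, y, z in degrees; "dx", "dy", "dz": the shift along the tool's x, y, z in mm; "gripper": the opening, from -1 (shut) to 1 (fully open). In form: [{"rx": .., "ry": .., "rz": .., "dx": .., "dy": .., "dz": .., "gripper": ..}, ...]. A call has 1 to 20 rows; each row shifts and turns the commanded pose from where the row before left it, along the tool's axes as they then stand; what a row does not reach is not made up. A row lasts 1/8 s, in which the tool goes at most 62.5 mm and 10.7 degrees, less where a joint would pass 70% of its speed; a pose out of reach is approached as far as the arm can. A call is refused whole if a number of a shift passes 62.5 or a number of a turn 10.7, either way. A call with a gripper value outside its range is refused whole. The fingers move at their own pace and stop on an object; "grip_force" is the grip in N (left out, the last holds). Time passes only in rows, so rows that do not move let the fingers close. It gives the time, the measured TCP pose, the force, the opening and the grip force at its end, in the units of the state.
- r.get_obs(): the state, without advancing time (a new reading comes with each control period).
- r.grab_frame(name): name is "side" or "top"; returns the picture (384x512x3 uint8, blue, green, red); there is no depth.
- r.camera_info(name): a dict with "mtx" (3x3 intrinsics, pixels), "rvec" (rotation vector, rad) and "tvec" (3), from world to camera coordinates, as OpenCV has them. Camera axes: x right, y down, z forward; pixel columns grow to the right and rows downward; lengths in m; the calibration is good to about 2 mm. A picture is of the moment at which its call begins. camera_info takes no time and is no camera call.
- r.hand_in(): hands the job in; it is judged then, once.
The state is a dict: "clock": time; "joints": joint angles; "qvel": joint speeds; "tau": joint torques, N m; "tcp_pos": TCP position; "orientation": TCP orientation; "contact_force": force on the tool from outside, world axes, zero at the start; "moment": the same for the moment, N m; "grip_width": finger opening in m; "gripper_force": force on a finger pad.
Only numpy, scipy, OpenCV 4.12 (cv2) and the standard library are available. Lean on these libraries where they do the work, as an engineer would, in place of code of your own. Each camera call takes 0.05 s, during which the arm holds its last target. There are 200 camera calls.

### The job

Get the hob ready for cooking: with the fingers against their side walls, push the large pot along the glass onto the large ring and the small pot onto the small ring, so that each stands fully inside the line of its ring. Only push them: they must stay flat on the glass, do not lift or tip them or touch the knobs of their lids, and leave everything else where it stands.

Things in the scene. Friction and masses are not known exactly. Their poses are not given: they have to be found in the camera images.
- large_pot: the large pot: plain steel, no side handles, straight round wall 150 mm dia and 60 mm high, with a closed lid that rises to 69 mm and a knob on top (total height 89 mm). About 0.85 kg. Origin: centre of its underside, z up. It stands on the glass and slides under a push of some 3 to 9 N low on the wall.
- small_pot: the small pot: the same make, round wall 100 mm dia and 55 mm high, lid to 64 mm, knob to 84 mm. About 0.5 kg. Origin: centre of its underside, z up. Slides under some 2 to 6 N.
- large_ring: the large cooking zone: a thin pale ring printed on the black glass, 192 mm outer and 184 mm inner diameter, a small cross at its centre. Flat, nothing to catch on. Origin: its centre, on the glass. It may be the left or the right one.
- small_ring: the small cooking zone: the same, 138 mm outer and 130 mm inner diameter. Origin: its centre, on the glass.
- hob: the black glass hob, 480 (its x) x 720 (its y) x 6 mm, fixed on the worktop; its glass surface is 6 mm above the worktop. Origin: centre of its underside. The rings lie on its half nearer the robot, the pots start on its far half, one to the left and one to the right. Either pot may start behind its own ring or behind the other's.
- large_pot_knob: black knob on the large pot's lid, 28 mm dia, its foot 69 and its top 89 mm above the glass; origin at its foot, on the pot's axis
- small_pot_knob: black knob on the small pot's lid, 28 mm dia, its foot 64 and its top 84 mm above the glass; origin at its foot, on the pot's axis
- pepper_mill: dark wooden pepper mill, 48 dia x 122, standing on the far part of the hob, roughly midway between the two pots (sizes in mm); origin: centre of its underside. To be left alone.
- spoon_rest: white round dish (84 dia) with a small wooden spoon, 22 high in all, on the near part of the hob, between the two rings (sizes in mm); origin: centre of its underside. To be left alone.
- kettle: steel kettle, 160 dia, 213 high, on the worktop right of the hob (sizes in mm); origin: centre of its underside. To be left alone.
- mug: white mug, 82 dia x 95, on the worktop right of the hob (sizes in mm); origin: centre of its underside. To be left alone.
- oil_bottle: green oil bottle, 64 dia x 230, on the worktop left of the hob (sizes in mm); origin: centre of its underside. To be left alone.
- pasta_jar: glass jar with wooden lid, 100 dia x 160, on the worktop left of the hob (sizes in mm); origin: centre of its underside. To be left alone.
Mind the look-alikes: they are no part of the job. What is shaped like the small_pot but pink or yellow is not meant.

How it is judged:
At the end, for the whole second after the job is handed in: Each pot stands flat and at rest on the glass inside its own ring: the large pot's centre within 18 mm of the large ring's centre, the small pot's within 16 mm of the small ring's (horizontal distance between large_pot and large_ring below 0.018 m and horizontal distance between small_pot and small_ring below 0.016 m and height (world z) of each of large_pot, small_pot below 0.01 m and angle between each of large_pot, small_pot's own z axis and vertical below 0.05 rad and linear speed of each of large_pot, small_pot below 0.01 m/s); the robot touches nothing.
It fails at once if a pot was lifted off the glass (more than 10 mm) or tipped (more than about 9 degrees) (height (world z) of any of large_pot, small_pot above 0.016 m or angle between any of large_pot, small_pot's own z axis and vertical above 0.15 rad).
It fails at once if the knob of a lid was touched (more than 0.5 N) (contact force between any of the fingers, the arm and large_pot_knob above 0.5 N or contact force between any of the fingers, the arm and small_pot_knob above 0.5 N).
It fails at once if a thing that should be left alone was moved more than 15 mm (distance of any of pepper_mill, spoon_rest, kettle, mug, oil_bottle, pasta_jar from where it was at the start of the episode above 0.015 m).
It also fails if it takes over 61 s, if anything falls off the work surface, if the arm or the gripper's body presses on something with over 40 N, if the wrist force passes 120 N, or if a joint passes its speed limit or range.

## Working session

There is one attempt and no reset: what is moved stays moved. The work goes in short steps, Python scripts to look and compute and a tool call to move; the robot and the scene stay as the last step left them, time stands still between calls to the robot, and variables do not carry over. Pictures are saved under pics/ and viewed, at most 10 in all, crops included, and the job is handed in when it is done.

Besides the shell and the picture viewer there is one more tool, called after ">>>" in YAML: its name, and indented under it one key for each argument. step_arm: Moves the arm, as the interface text tells. Its arguments: {"type":"object","properties":{"moves":{"type":"array","items":{"type":"object","properties":{"rx":{"type":"number"},"ry":{"type":"number"},"rz":{"type":"number"},"dx":{"type":"number"},"dy":{"type":"number"},"dz":{"type":"number"},"gripper":{"type":"number"}}}},"grip_force":{"type":"number"}},"required":["moves"]}

```bash
mkdir -p pics; python3 - <<'E'
from bench import r
import cv2,numpy as np
for n in("top","side"):
    cv2.imwrite(f"pics/{n}0.png",r.grab_frame(n)); c=r.camera_info(n); R=cv2.Rodrigues(np.array(c["rvec"]))[0]; print(n,c["mtx"],(-R.T@np.array(c["tvec"]).reshape(3)).round(3),R.round(2).tolist())
print(r.get_obs(),r.tcp_to_tips)
E
```

```text
top [[447.54660715   0.         253.10247859]
 [  0.         447.54660715 187.50446795]
 [  0.           0.           1.        ]] [0.145 0.018 1.75 ] [[0.02, -1.0, 0.0], [-0.98, -0.02, -0.21], [0.21, 0.0, -0.98]]
side [[368.86295897   0.         253.78249795]
 [  0.         368.86295897 191.41776094]
 [  0.           0.           1.        ]] [ 0.03  -0.511  0.951] [[0.74, -0.67, 0.02], [-0.51, -0.59, -0.63], [0.43, 0.46, -0.78]]
{'clock': 0.1, 'joints': array([-1.28708513,  0.47773288,  0.02234267,  1.55635473, -0.01151261,
        1.1092764 , -0.08308986]), 'qvel': array([-0.00055124, -0.00198908,  0.00161964, -0.00272652,  0.00072511,
        0.00012586,  0.00152514]), 'tau': array([ 3.84276427e-03, -5.97763896e+01,  1.61329251e+00, -2.81955814e+01,
        1.28073490e-02,  5.06166150e-03,  2.04601008e-05]), 'tcp_pos': array([0.2575733 , 0.62338961, 0.25241163]), 'orientation': array([-6.11447015e-01, -3.08129748e+00,  2.55947051e-03]), 'contact_force': array([0.14248984, 0.14798276, 0.2633386 ]), 'moment': array([-0.01162116,  0.00422982, -0.02839174]), 'gripper_force': 0.0, 'grip_width': 0.08494865309957428} 0.022
```

View pics/top0.png

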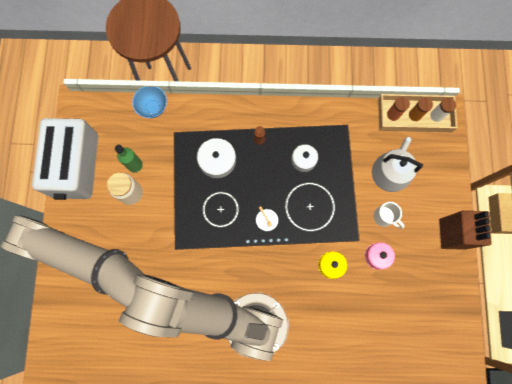

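View pics/side0.png

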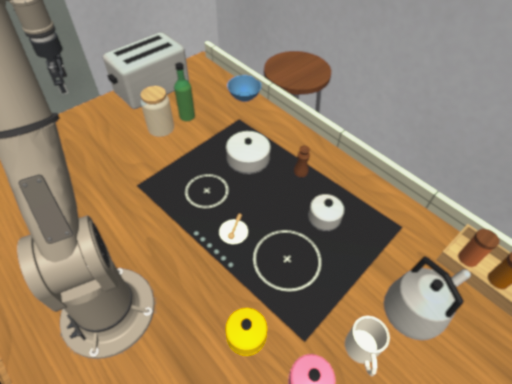

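The top view shows the large pot at (216,158), the small pot at (305,157), the small ring at (221,209), the large ring at (310,207), the mill at (260,134) and the spoon rest at (266,219), so each pot starts behind the other's ring. Three things could be taken for the small pot: white at (305,157), yellow at (333,264) and pink at (380,256). By the description it is the steel/white one on the hob at (305,157).

```bash
cat > h.py <<'E'
from bench import r
import cv2,numpy as np
def ray(n,px,z):
    c=r.camera_info(n); R=cv2.Rodrigues(np.array(c["rvec"]))[0]; o=-R.T@np.array(c["tvec"]).reshape(3)
    p=cv2.undistortPoints(np.array(px,float).reshape(-1,1,2),c["mtx"],None).reshape(-1,2)
    d=np.c_[p,np.ones(len(p))]@R; return (o+d*((z-o[2])/d[:,2])[:,None])[:,:2]
def circ(P):
    A=np.c_[2*P,np.ones(len(P))]; s=np.linalg.lstsq(A,(P**2).sum(1),rcond=None)[0]
    return s[:2],np.sqrt(s[2]+s[:2]@s[:2])
def knob(img,n,px,z,h=10):
    x,y=px; g=cv2.cvtColor(img,cv2.COLOR_BGR2GRAY)[y-h:y+h+1,x-h:x+h+1]
    w=(np.clip(110-g.astype(float),0,None)); yy,xx=np.mgrid[y-h:y+h+1,x-h:x+h+1]
    return ray(n,[[(w*xx).sum()/w.sum(),(w*yy).sum()/w.sum()]],z)[0]
E
python3 - <<'E'
from h import *
im=r.grab_frame("top"); hsv=cv2.cvtColor(im,cv2.COLOR_BGR2HSV)
m=cv2.inRange(hsv,(0,0,110),(179,70,255)); m[:,:170]=0;m[:,352:]=0;m[:128]=0;m[243:]=0
cs,_=cv2.findContours(m,cv2.RETR_EXTERNAL,cv2.CHAIN_APPROX_NONE)
for c in cs:
    if len(c)<25: continue
    (x,y),_=cv2.minEnclosingCircle(c); 
    for z in (.006,.02,.066,.061): 
        p,R=circ(ray("top",c,z)); print((round(x),round(y)),len(c),z,p.round(4),round(R,4))
print("knobs",knob(im,"top",(216,158),.085,6),knob(im,"top",(305,157),.08,5))
s=r.grab_frame("side")
print("side knobs",knob(s,"side",(248,142),.085,6),knob(s,"side",(327,198),.08,6))
hs=cv2.cvtColor(s,cv2.COLOR_BGR2HSV); m=cv2.inRange(hs,(0,0,110),(179,70,255))
cs,_=cv2.findContours(m,cv2.RETR_EXTERNAL,cv2.CHAIN_APPROX_NONE)
for c in cs:
    (x,y),R=cv2.minEnclosingCircle(c)
    if len(c)>25 and 170<x<340 and 120<y<300: print("side",x,y,R,circ(ray("side",c,.006)))
print("mill base top/side",ray("top",[[259,143]],.006),ray("side",[[301,176]],.006))
print("hob corners",ray("top",[[174,132],[349,125],[357,242],[175,248]],.006))
cv2.imwrite("pics/crop.png",cv2.resize(im[120:250,165:360],None,fx=4,fy=4,interpolation=cv2.INTER_CUBIC))
E
```

```text
(267, 220) 69 0.006 [ 0.3966 -0.0364] 0.0428
(267, 220) 69 0.02 [ 0.3946 -0.036 ] 0.0424
(267, 220) 69 0.066 [ 0.388  -0.0345] 0.0413
(267, 220) 69 0.061 [ 0.3887 -0.0347] 0.0414
(220, 209) 100 0.006 [0.4357 0.1483] 0.0698
(220, 209) 100 0.02 [0.4334 0.1472] 0.0692
(220, 209) 100 0.066 [0.4257 0.1438] 0.0674
(220, 209) 100 0.061 [0.4265 0.1442] 0.0676
(310, 206) 138 0.006 [ 0.4547 -0.2046] 0.097
(310, 206) 138 0.02 [ 0.4522 -0.2029] 0.0962
(310, 206) 138 0.066 [ 0.444 -0.197] 0.0937
(310, 206) 138 0.061 [ 0.4449 -0.1976] 0.0939
(305, 157) 74 0.006 [ 0.6569 -0.1856] 0.0534
(305, 157) 74 0.02 [ 0.6528 -0.184 ] 0.053
(305, 157) 74 0.066 [ 0.6393 -0.1786] 0.0516
(305, 157) 74 0.061 [ 0.6408 -0.1792] 0.0517
(216, 157) 112 0.006 [0.6481 0.1731] 0.0799
(216, 157) 112 0.02 [0.644  0.1719] 0.0792
(216, 157) 112 0.066 [0.6307 0.1678] 0.0771
(216, 157) 112 0.061 [0.6322 0.1682] 0.0774
knobs [0.63690838 0.17042936] [ 0.64607004 -0.18009942]
side knobs [0.63852705 0.17162297] [ 0.66065457 -0.16640309]
side 286.57647705078125 260.7153015136719 34.68925476074219 (array([ 0.45550239, -0.20432714]), np.float64(0.09746592045511586))
side 233.2586212158203 231.5 14.951964378356934 (array([ 0.40041504, -0.03195881]), np.float64(0.0384261610000953))
side 326.0492858886719 211.2183074951172 18.237030029296875 (array([ 0.67040889, -0.16813195]), np.float64(0.061798803222129654))
side 206.5 191.5 21.96598243713379 (array([0.43669464, 0.14822493]), np.float64(0.0707289247048094))
side 247.62429809570312 150.03106689453125 22.934432983398438 (array([0.66268216, 0.19816222]), np.float64(0.09389998706114736))
side 259.73809814453125 125.5 280.86090087890625 (array([1.26639691, 0.64474067]), np.float64(0.9618138015695152))
mill base top/side [[0.711598   0.00089854]] [[ 0.71629683 -0.01457999]]
hob corners [[ 0.75037143  0.35006015]
 [ 0.79803792 -0.36802903]
 [ 0.31804822 -0.38823379]
 [ 0.27843403  0.31753435]]
```

View pics/crop.png

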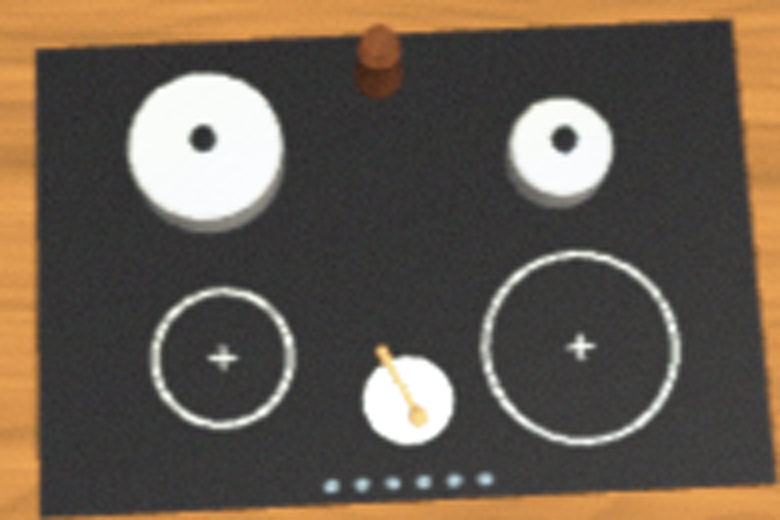

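The crop confirms the choice: the steel small pot at crop (562,140) and the large pot at (203,140). The small pot goes first, on a straight diagonal. The large pot then takes an arc between the mill and the spoon rest.

>>> step_arm:
  moves:
    - {"dz": -40, "gripper": 0.18}
    - {"dz": -40, "gripper": 0.18}
    - {"dx": -37, "dy": -32.5, "dz": -20, "gripper": 0.18}
    - {"dx": -37, "dy": -32.5, "gripper": 0.18}
    - {"dx": -37, "dy": -32.5, "gripper": 0.18}
    - {"dx": -37, "dy": -32.5, "gripper": 0.18}
    - {"dx": -37, "dy": -32.5, "gripper": 0.18}
    - {"dx": -37, "dy": -32.5, "gripper": 0.18}
    - {"dx": -37, "dy": -32.5, "gripper": 0.18}
    - {"dx": -37, "dy": -32.5, "gripper": 0.18}
    - {"dx": -37, "dy": -32.5, "gripper": 0.18}
    - {"dx": -37, "dy": -32.5, "gripper": 0.18}
    - {"gripper": 0.18}
    - {"gripper": 0.18}

```text
invalid input at $.moves[0]: expected keys rx, ry, rz, dx, dy, dz, gripper
```

```bash
cat >> h.py <<'E'
def to(tx,ty,tz,head):
    o=r.get_obs(); R=cv2.Rodrigues(o["orientation"])[0]; p=o["tcp_pos"]
    hd=np.degrees(np.arctan2(R[1,0],R[0,0])); d=(np.array([tx,ty,tz])-p)*1e3
    a=np.radians(head); Rn=np.c_[[np.cos(a),np.sin(a),0],[np.sin(a),-np.cos(a),0],[0,0,-1]]
    print("t",round(o["clock"],2),"p",p.round(4),"head",hd.round(1),"zdir",R[:,2].round(3),"F",o["contact_force"].round(1),"w",round(o["grip_width"],4),"q",o["joints"].round(2))
    print(" delta now",(R.T@d).round(1),"rz",round((hd-head+180)%360-180,1),"delta after turn",(Rn.T@d).round(1))
E
python3 -c "
from h import *
to(.696,-.26,.35,122.5)"
```

```text
t 0.2 p [0.2576 0.6235 0.2527] head 157.5 zdir [-0.    -0.001 -1.   ] F [0.3 0.  0.2] w 0.0854 q [-1.29  0.48  0.02  1.56 -0.01  1.11 -0.08]
 delta now [-742.6 -649.3  -96.6] rz 35.0 delta after turn [-980.7 -105.   -97.3]
```

>>> step_arm:
  moves:
    - {"rx": 0, "ry": 0, "rz": 0, "dx": 0, "dy": 0, "dz": -50, "gripper": 0.18}
    - {"rx": 0, "ry": 0, "rz": 0, "dx": 0, "dy": 0, "dz": -50, "gripper": 0.18}
    - {"rx": 0, "ry": 0, "rz": 0, "dx": -37, "dy": -32.5, "dz": 0, "gripper": 0.18}
    - {"rx": 0, "ry": 0, "rz": 0, "dx": -37, "dy": -32.5, "dz": 0, "gripper": 0.18}
    - {"rx": 0, "ry": 0, "rz": 0, "dx": -37, "dy": -32.5, "dz": 0, "gripper": 0.18}
    - {"rx": 0, "ry": 0, "rz": 0, "dx": -37, "dy": -32.5, "dz": 0, "gripper": 0.18}
    - {"rx": 0, "ry": 0, "rz": 0, "dx": -37, "dy": -32.5, "dz": 0, "gripper": 0.18}
    - {"rx": 0, "ry": 0, "rz": 0, "dx": -37, "dy": -32.5, "dz": 0, "gripper": 0.18}
    - {"rx": 0, "ry": 0, "rz": 0, "dx": -37, "dy": -32.5, "dz": 0, "gripper": 0.18}
    - {"rx": 0, "ry": 0, "rz": 0, "dx": -37, "dy": -32.5, "dz": 0, "gripper": 0.18}
    - {"rx": 0, "ry": 0, "rz": 0, "dx": -37, "dy": -32.5, "dz": 0, "gripper": 0.18}
    - {"rx": 0, "ry": 0, "rz": 0, "dx": -37, "dy": -32.5, "dz": 0, "gripper": 0.18}
    - {"rx": 0, "ry": 0, "rz": 0, "dx": 0, "dy": 0, "dz": 0, "gripper": 0.18}

```text
clock: 1.82
tcp_pos: [0.4771, 0.1778, 0.3535]
orientation: [0.623, 3.078, -0.001]
contact_force: [-0.7, 0.8, 0.1]
grip_width: 0.0505
gripper_force: 0.0
```

```bash
python3 -c "
from h import *
to(.696,-.26,.35,122.5)"
```

```text
t 1.82 p [0.4771 0.1778 0.3535] head 157.1 zdir [ 0.001 -0.001 -1.   ] F [-0.7  0.8  0.1] w 0.0505 q [-0.75  0.11  0.29  1.83 -0.03  1.21  0.73]
 delta now [-372.  -318.2    4. ] rz 34.6 delta after turn [-486.8  -50.6    3.5]
```

>>> step_arm:
  moves:
    - {"rx": 0, "ry": 0, "rz": 0, "dx": -46, "dy": -40, "dz": 0, "gripper": 0.18}
    - {"rx": 0, "ry": 0, "rz": 0, "dx": -46, "dy": -40, "dz": 0, "gripper": 0.18}
    - {"rx": 0, "ry": 0, "rz": 0, "dx": -46, "dy": -40, "dz": 0, "gripper": 0.18}
    - {"rx": 0, "ry": 0, "rz": 0, "dx": -46, "dy": -40, "dz": 0, "gripper": 0.18}
    - {"rx": 0, "ry": 0, "rz": 0, "dx": -46, "dy": -40, "dz": 0, "gripper": 0.18}
    - {"rx": 0, "ry": 0, "rz": 0, "dx": -46, "dy": -40, "dz": 0, "gripper": 0.18}
    - {"rx": 0, "ry": 0, "rz": 0, "dx": -46, "dy": -40, "dz": 0, "gripper": 0.18}
    - {"rx": 0, "ry": 0, "rz": 0, "dx": -46, "dy": -40, "dz": 0, "gripper": 0.18}
    - {"rx": 0, "ry": 0, "rz": 8.7, "dx": 0, "dy": 0, "dz": 0, "gripper": 0.18}
    - {"rx": 0, "ry": 0, "rz": 8.7, "dx": 0, "dy": 0, "dz": 0, "gripper": 0.18}
    - {"rx": 0, "ry": 0, "rz": 8.7, "dx": 0, "dy": 0, "dz": 0, "gripper": 0.18}
    - {"rx": 0, "ry": 0, "rz": 8.7, "dx": 0, "dy": 0, "dz": 0, "gripper": 0.18}
    - {"rx": 0, "ry": 0, "rz": 0, "dx": 0, "dy": 0, "dz": 0, "gripper": 0.18}
    - {"rx": 0, "ry": 0, "rz": 0, "dx": 0, "dy": 0, "dz": 0, "gripper": 0.18}

```text
clock: 3.58
tcp_pos: [0.6938, -0.2532, 0.353]
orientation: [-1.5, -2.76, -0.0]
contact_force: [-0.9, -0.2, -0.6]
grip_width: 0.0506
gripper_force: 0.0
```

```bash
python3 - <<'E'
from h import *
to(.696,-.26,.15,122.5)
im=r.grab_frame("top"); cv2.imwrite("pics/t1.png",im)
E
```

```text
t 3.58 p [ 0.6938 -0.2532  0.353 ] head 123.0 zdir [-0.     0.001 -1.   ] F [-0.9 -0.2 -0.6] w 0.0506 q [-0.12  0.59  0.66  1.28 -0.36  1.38  1.1 ]
 delta now [ -7.   -1.9 203. ] rz 0.5 delta after turn [ -6.9  -1.8 203. ]
```

>>> step_arm:
  moves:
    - {"rx": 0, "ry": 0, "rz": 0.5, "dx": -7, "dy": -2, "dz": 50, "gripper": 0.18}
    - {"rx": 0, "ry": 0, "rz": 0, "dx": 0, "dy": 0, "dz": 50, "gripper": 0.18}
    - {"rx": 0, "ry": 0, "rz": 0, "dx": 0, "dy": 0, "dz": 50, "gripper": 0.18}
    - {"rx": 0, "ry": 0, "rz": 0, "dx": 0, "dy": 0, "dz": 50, "gripper": 0.18}
    - {"rx": 0, "ry": 0, "rz": 0, "dx": 0, "dy": 0, "dz": 40, "gripper": 0.18}
    - {"rx": 0, "ry": 0, "rz": 0, "dx": 0, "dy": 0, "dz": 40, "gripper": 0.18}
    - {"rx": 0, "ry": 0, "rz": 0, "dx": 0, "dy": 0, "dz": 22, "gripper": 0.18}
    - {"rx": 0, "ry": 0, "rz": 0, "dx": 0, "dy": 0, "dz": 0, "gripper": 0.18}
    - {"rx": 0, "ry": 0, "rz": 0, "dx": 0, "dy": 0, "dz": 0, "gripper": 0.18}

```text
clock: 4.75
tcp_pos: [0.6967, -0.2617, 0.0532]
orientation: [1.515, 2.749, 0.001]
contact_force: [0.1, -0.3, 0.1]
grip_width: 0.0502
gripper_force: 0.0
```

```bash
python3 - <<'E'
from h import *
to(.645+.055*.537,-.18-.055*.843,.051,122.5)
im=r.grab_frame("side"); cv2.imwrite("pics/s1.png",cv2.resize(im[100:300,200:450],None,fx=3,fy=3))
E
```

```text
t 4.75 p [ 0.6967 -0.2617  0.0532] head 122.3 zdir [ 0.003 -0.001 -1.   ] F [ 0.1 -0.3  0.1] w 0.0502 q [-0.05  0.86  0.52  1.53 -0.5   0.89  1.21]
 delta now [41.7  0.1  2.1] rz -0.2 delta after turn [41.7  0.3  2.2]
```

View pics/s1.png

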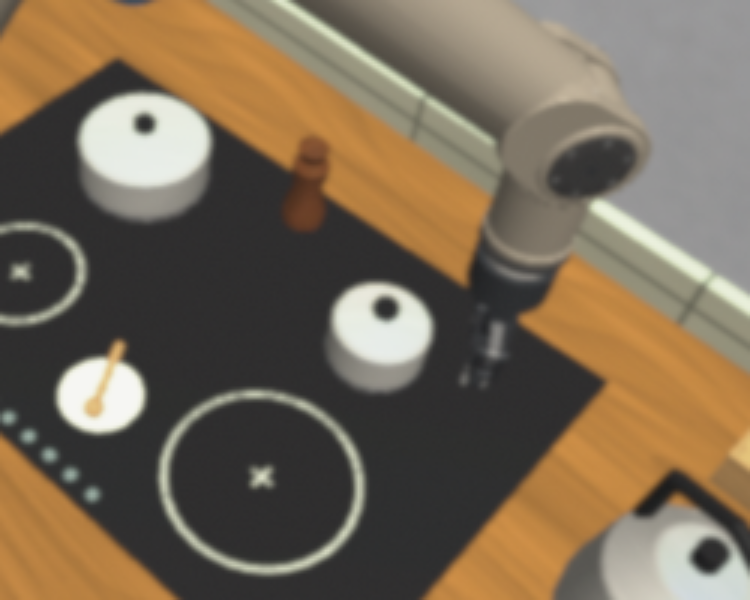

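>>> step_arm:
  moves:
    - {"rx": 0, "ry": 0, "rz": 0, "dx": 15, "dy": 0, "dz": 1, "gripper": 0.18}
    - {"rx": 0, "ry": 0, "rz": 0, "dx": 15, "dy": 0, "dz": 1, "gripper": 0.18}
    - {"rx": 0, "ry": 0, "rz": 0, "dx": 6, "dy": 0, "dz": 0, "gripper": 0.18}
    - {"rx": 0, "ry": 0, "rz": 0, "dx": 6, "dy": 0, "dz": 0, "gripper": 0.18}
    - {"rx": 0, "ry": 0, "rz": 0, "dx": 8, "dy": 0, "dz": 0, "gripper": 0.18}
    - {"rx": 0, "ry": 0, "rz": 0, "dx": 10, "dy": 0, "dz": 0, "gripper": 0.18}
    - {"rx": 0, "ry": 0, "rz": 0, "dx": 10, "dy": 0, "dz": 0, "gripper": 0.18}
    - {"rx": 0, "ry": 0, "rz": 0, "dx": 10, "dy": 0, "dz": 0, "gripper": 0.18}
    - {"rx": 0, "ry": 0, "rz": 0, "dx": 10, "dy": 0, "dz": 0, "gripper": 0.18}
    - {"rx": 0, "ry": 0, "rz": 0, "dx": 10, "dy": 0, "dz": 0, "gripper": 0.18}
    - {"rx": 0, "ry": 0, "rz": 0, "dx": 10, "dy": 0, "dz": 0, "gripper": 0.18}
    - {"rx": 0, "ry": 0, "rz": 0, "dx": 10, "dy": 0, "dz": 0, "gripper": 0.18}
    - {"rx": 0, "ry": 0, "rz": 0, "dx": 5, "dy": 0, "dz": 0, "gripper": 0.18}

```text
clock: 6.42
tcp_pos: [0.6288, -0.1547, 0.0494]
orientation: [1.516, 2.751, 0.0]
contact_force: [2.2, -3.8, 2.1]
grip_width: 0.0506
gripper_force: 2.1
```

```bash
python3 - <<'E'
from h import *
to(.465,.102,.051,122.5)
im=r.grab_frame("side"); cv2.imwrite("pics/s2.png",cv2.resize(im[100:300,150:400],None,fx=3,fy=3))
E
```

```text
t 6.42 p [ 0.6288 -0.1547  0.0494] head 122.3 zdir [ 0.  0. -1.] F [ 2.2 -3.8  2.1] w 0.0506 q [-0.22  0.74  0.52  1.79 -0.51  0.75  1.13]
 delta now [304.5  -1.4  -1.6] rz -0.2 delta after turn [ 3.045e+02 -2.000e-01 -1.600e+00]
```

View pics/s2.png

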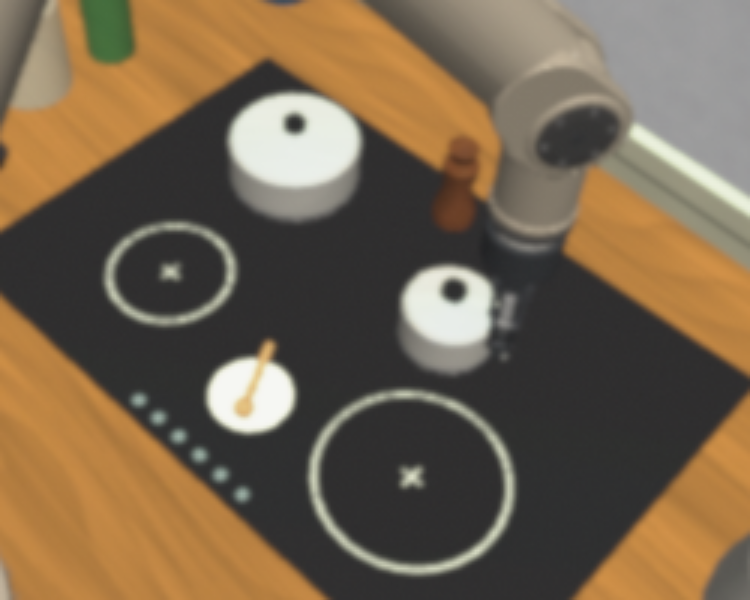

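The pot is sliding centred in the fingers (knob at crop (455,290), gripper at about (505,310)) with about 4.4 N. I'll continue the push.

>>> step_arm:
  moves:
    - {"rx": 0, "ry": 0, "rz": 0, "dx": 12, "dy": 0, "dz": -1, "gripper": 0.18}
    - {"rx": 0, "ry": 0, "rz": 0, "dx": 14, "dy": 0, "dz": 0, "gripper": 0.18}
    - {"rx": 0, "ry": 0, "rz": 0, "dx": 14, "dy": 0, "dz": 0, "gripper": 0.18}
    - {"rx": 0, "ry": 0, "rz": 0, "dx": 14, "dy": 0, "dz": 0, "gripper": 0.18}
    - {"rx": 0, "ry": 0, "rz": 0, "dx": 14, "dy": 0, "dz": 0, "gripper": 0.18}
    - {"rx": 0, "ry": 0, "rz": 0, "dx": 14, "dy": 0, "dz": 0, "gripper": 0.18}
    - {"rx": 0, "ry": 0, "rz": 0, "dx": 14, "dy": 0, "dz": 0, "gripper": 0.18}
    - {"rx": 0, "ry": 0, "rz": 0, "dx": 14, "dy": 0, "dz": 0, "gripper": 0.18}
    - {"rx": 0, "ry": 0, "rz": 0, "dx": 14, "dy": 0, "dz": 0, "gripper": 0.18}
    - {"rx": 0, "ry": 0, "rz": 0, "dx": 14, "dy": 0, "dz": 0, "gripper": 0.18}
    - {"rx": 0, "ry": 0, "rz": 0, "dx": 14, "dy": 0, "dz": 0, "gripper": 0.18}
    - {"rx": 0, "ry": 0, "rz": 0, "dx": 14, "dy": 0, "dz": 0, "gripper": 0.18}
    - {"rx": 0, "ry": 0, "rz": 0, "dx": 14, "dy": 0, "dz": 0, "gripper": 0.18}
    - {"rx": 0, "ry": 0, "rz": 0, "dx": 14, "dy": 0, "dz": 0, "gripper": 0.18}
    - {"rx": 0, "ry": 0, "rz": 0, "dx": 14, "dy": 0, "dz": 0, "gripper": 0.18}
    - {"rx": 0, "ry": 0, "rz": 0, "dx": 14, "dy": 0, "dz": 0, "gripper": 0.18}
    - {"rx": 0, "ry": 0, "rz": 0, "dx": 14, "dy": 0, "dz": 0, "gripper": 0.18}
    - {"rx": 0, "ry": 0, "rz": 0, "dx": 10, "dy": 0, "dz": 0, "gripper": 0.18}
    - {"rx": 0, "ry": 0, "rz": 0, "dx": 6, "dy": 0, "dz": 0, "gripper": 0.18}

```text
clock: 8.85
tcp_pos: [0.4943, 0.0583, 0.0504]
orientation: [1.517, 2.751, 0.0]
contact_force: [1.8, -1.8, -2.2]
grip_width: 0.0503
gripper_force: 1.1
```

```bash
python3 - <<'E'
from h import *
to(.465,.102,.051,122.5)
im=r.grab_frame("side"); cv2.imwrite("pics/s3.png",cv2.resize(im[100:300,150:400],None,fx=3,fy=3))
E
```

```text
t 8.85 p [0.4943 0.0583 0.0504] head 122.3 zdir [ 0. -0. -1.] F [ 1.8 -1.8 -2.2] w 0.0503 q [-0.67  0.56  0.54  2.15 -0.53  0.56  0.83]
 delta now [52.6 -1.4 -0.6] rz -0.2 delta after turn [52.6 -1.2 -0.6]
```

View pics/s3.png

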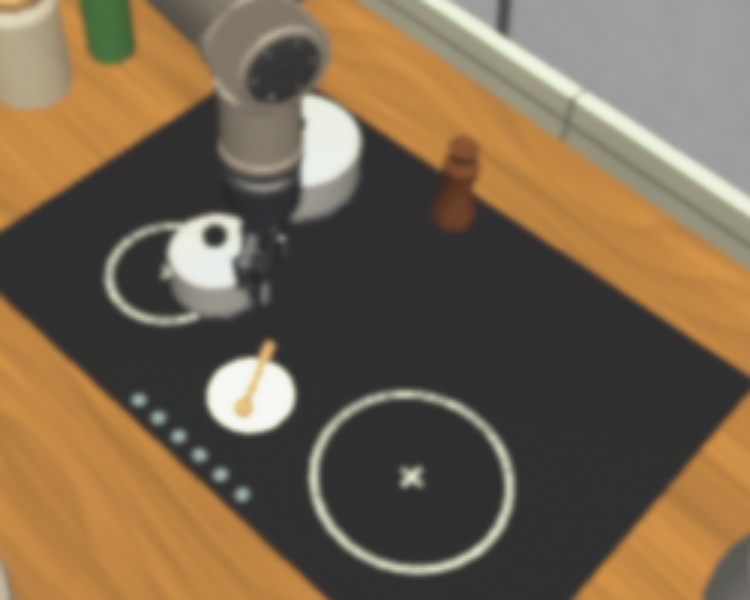

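The pot is partly in the small ring, with its knob at crop (215,235). I'll compute the distance left from the knob.

```bash
python3 - <<'E'
from h import *
im=r.grab_frame("side"); k=knob(im,"side",(222,178),.082,5); print(k, ray("side",[[221.7,178.3]],.082))
d=np.array([.436,.148])-k; u=np.array([-.534,.845]); print("along",d@u*1e3,"lat",(d@np.array([.845,.534]))*1e3)
E
```

```text
[0.46700723 0.10389814] [[0.46847255 0.10166602]]
along 53.82393254290001 lat -2.6507168760288287
```

>>> step_arm:
  moves:
    - {"rx": 0, "ry": 0, "rz": 0, "dx": 10, "dy": -1, "dz": 0, "gripper": 0.18}
    - {"rx": 0, "ry": 0, "rz": 0, "dx": 10, "dy": -1, "dz": 0, "gripper": 0.18}
    - {"rx": 0, "ry": 0, "rz": 0, "dx": 10, "dy": 0, "dz": 0, "gripper": 0.18}
    - {"rx": 0, "ry": 0, "rz": 0, "dx": 8, "dy": 0, "dz": 0, "gripper": 0.18}
    - {"rx": 0, "ry": 0, "rz": 0, "dx": 6, "dy": 0, "dz": 0, "gripper": 0.18}
    - {"rx": 0, "ry": 0, "rz": 0, "dx": 4, "dy": 0, "dz": 0, "gripper": 0.18}
    - {"rx": 0, "ry": 0, "rz": 0, "dx": 4, "dy": 0, "dz": 0, "gripper": 0.18}
    - {"rx": 0, "ry": 0, "rz": 0, "dx": 0, "dy": 0, "dz": 0, "gripper": 0.18}
    - {"rx": 0, "ry": 0, "rz": 0, "dx": 0, "dy": 0, "dz": 0, "gripper": 0.18}

```text
clock: 10.07
tcp_pos: [0.4649, 0.1011, 0.0502]
orientation: [-1.516, -2.751, -0.0]
contact_force: [1.4, -1.2, 1.6]
grip_width: 0.0503
gripper_force: 1.1
```

```bash
python3 - <<'E'
from h import *
to(.465,.102,.051,122.5)
im=r.grab_frame("side"); c=r.camera_info("side")
P=cv2.projectPoints(np.array([[.436,.148,.082]]),np.array(c["rvec"]),np.array(c["tvec"]),c["mtx"],None)[0].ravel(); print("expected px",P)
k=knob(im,"side",tuple(int(round(v)) for v in P),.082,6); print(k,k-[.436,.148])
E
```

```text
t 10.07 p [0.4649 0.1011 0.0502] head 122.3 zdir [-0.     0.001 -1.   ] F [ 1.4 -1.2  1.6] w 0.0503 q [-0.78  0.54  0.54  2.2  -0.54  0.54  0.74]
 delta now [ 0.7  0.6 -0.8] rz -0.2 delta after turn [ 0.7  0.6 -0.8]
expected px [204.24338069 175.03723935]
[0.43839087 0.14655137] [ 0.00239087 -0.00144863]
```

>>> step_arm:
  moves:
    - {"rx": 0, "ry": 0, "rz": 0, "dx": -15, "dy": 0, "dz": 0, "gripper": 0.18}
    - {"rx": 0, "ry": 0, "rz": 0, "dx": -25, "dy": 0, "dz": 0, "gripper": 0.18}
    - {"rx": 0, "ry": 0, "rz": 0, "dx": -20, "dy": 0, "dz": 0, "gripper": 0.18}
    - {"rx": 0, "ry": 0, "rz": 0, "dx": 0, "dy": 0, "dz": -50, "gripper": 0.18}
    - {"rx": 0, "ry": 0, "rz": 0, "dx": 0, "dy": 0, "dz": -50, "gripper": 0.18}
    - {"rx": 0, "ry": 0, "rz": 0, "dx": 0, "dy": 0, "dz": -50, "gripper": 0.18}
    - {"rx": 0, "ry": 0, "rz": 0, "dx": 0, "dy": 0, "dz": -50, "gripper": 1}
    - {"rx": 0, "ry": 0, "rz": 0, "dx": 16, "dy": 44, "dz": 0, "gripper": 1}
    - {"rx": 0, "ry": 0, "rz": 0, "dx": 17, "dy": 45, "dz": 0, "gripper": 1}
    - {"rx": 0, "ry": 0, "rz": 0, "dx": 17, "dy": 45, "dz": 0, "gripper": 1}
    - {"rx": 0, "ry": 0, "rz": 0, "dx": 17, "dy": 45, "dz": 0, "gripper": 1}
    - {"rx": 0, "ry": 0, "rz": 0, "dx": 17, "dy": 45, "dz": 0, "gripper": 1}
    - {"rx": 0, "ry": 0, "rz": 0, "dx": 17, "dy": 45, "dz": 0, "gripper": 1}
    - {"rx": 0, "ry": 0, "rz": 9.8, "dx": 0, "dy": 0, "dz": 0, "gripper": 1}
    - {"rx": 0, "ry": 0, "rz": 9.8, "dx": 0, "dy": 0, "dz": 0, "gripper": 1}
    - {"rx": 0, "ry": 0, "rz": 9.8, "dx": 0, "dy": 0, "dz": 0, "gripper": 1}
    - {"rx": 0, "ry": 0, "rz": 9.8, "dx": 0, "dy": 0, "dz": 0, "gripper": 1}
    - {"rx": 0, "ry": 0, "rz": 9.8, "dx": 0, "dy": 0, "dz": 0, "gripper": 1}
    - {"rx": 0, "ry": 0, "rz": 0, "dx": 0, "dy": 0, "dz": 0, "gripper": 1}
    - {"rx": 0, "ry": 0, "rz": 0, "dx": 0, "dy": 0, "dz": 0, "gripper": 1}

```text
clock: 12.62
tcp_pos: [0.6706, 0.2784, 0.2499]
orientation: [-2.518, -1.878, 0.002]
contact_force: [-0.1, 0.7, 1.6]
grip_width: 0.0857
gripper_force: 0.0
```

```bash
python3 - <<'E'
from h import *
to(.670,.279,.050,73.1)
im=r.grab_frame("side"); c=r.camera_info("side")
P=cv2.projectPoints(np.array([[.436,.148,.082]]),np.array(c["rvec"]),np.array(c["tvec"]),c["mtx"],None)[0].ravel()
k=knob(im,"side",tuple(int(round(v)) for v in P),.082,6); print(k,k-[.436,.148])
E
```

```text
t 12.62 p [0.6706 0.2784 0.2499] head 73.4 zdir [-0.001 -0.    -1.   ] F [-0.1  0.7  1.6] w 0.0857 q [-1.    0.72  0.89  1.46 -0.58  1.24 -0.33]
 delta now [  0.5  -0.6 199.9] rz 0.3 delta after turn [  0.4  -0.7 199.9]
[0.43837631 0.14659447] [ 0.00237631 -0.00140553]
```

>>> step_arm:
  moves:
    - {"rx": 0, "ry": 0, "rz": 0.3, "dx": 0, "dy": 0, "dz": 50, "gripper": 1}
    - {"rx": 0, "ry": 0, "rz": 0, "dx": 0, "dy": 0, "dz": 50, "gripper": 1}
    - {"rx": 0, "ry": 0, "rz": 0, "dx": 0, "dy": 0, "dz": 50, "gripper": 1}
    - {"rx": 0, "ry": 0, "rz": 0, "dx": 0, "dy": 0, "dz": 30, "gripper": 1}
    - {"rx": 0, "ry": 0, "rz": 0, "dx": 0, "dy": 0, "dz": 20, "gripper": 1}
    - {"rx": 0, "ry": 0, "rz": 0, "dx": 0, "dy": 0, "dz": 0, "gripper": 1}
    - {"rx": 0, "ry": 0, "rz": 0, "dx": -12, "dy": 0, "dz": 0, "gripper": 1}
    - {"rx": 0, "ry": 0, "rz": 0, "dx": -12, "dy": 0, "dz": 0, "gripper": 1}
    - {"rx": 0, "ry": 0, "rz": 0, "dx": -6, "dy": 0, "dz": 0, "gripper": 1}
    - {"rx": 0, "ry": 0, "rz": 0, "dx": -6, "dy": 0, "dz": 0, "gripper": 1}
    - {"rx": 0, "ry": 0, "rz": 0, "dx": -6, "dy": 0, "dz": 0, "gripper": 1}
    - {"rx": 0, "ry": 0, "rz": 0, "dx": -8, "dy": 0, "dz": 0, "gripper": 1}
    - {"rx": 0, "ry": 0, "rz": 0, "dx": -10, "dy": 0, "dz": 0, "gripper": 1}
    - {"rx": 0, "ry": 0, "rz": 0, "dx": -12, "dy": 0, "dz": 0, "gripper": 1}
    - {"rx": 0, "ry": 0, "rz": 0, "dx": -12, "dy": 0, "dz": 0, "gripper": 1}
    - {"rx": 0, "ry": 0, "rz": 0, "dx": -12, "dy": 0, "dz": 0, "gripper": 1}
    - {"rx": 0, "ry": 0, "rz": 0, "dx": -12, "dy": 0, "dz": 0, "gripper": 1}
    - {"rx": 0, "ry": 0, "rz": 0, "dx": -12, "dy": 0, "dz": 0, "gripper": 1}

```text
clock: 14.92
tcp_pos: [0.6359, 0.1667, 0.0505]
orientation: [-2.522, -1.87, -0.005]
contact_force: [0.9, 5.6, 0.1]
grip_width: 0.0854
gripper_force: 2.7
```

```bash
python3 - <<'E'
from h import *
to(.670-.268*.29,.279-.268*.957,.050,73.1)
im=r.grab_frame("side"); cv2.imwrite("pics/s4.png",cv2.resize(im[100:300,150:400],None,fx=3,fy=3))
E
```

```text
t 14.93 p [0.6359 0.1667 0.0505] head 73.1 zdir [ 0.001  0.003 -1.   ] F [0.9 5.6 0.1] w 0.0854 q [-0.85  0.82  0.74  1.77 -0.73  0.84 -0.05]
 delta now [-150.6    0.2    0. ] rz -0.0 delta after turn [-1.506e+02  1.000e-01  5.000e-01]
```

View pics/s4.png

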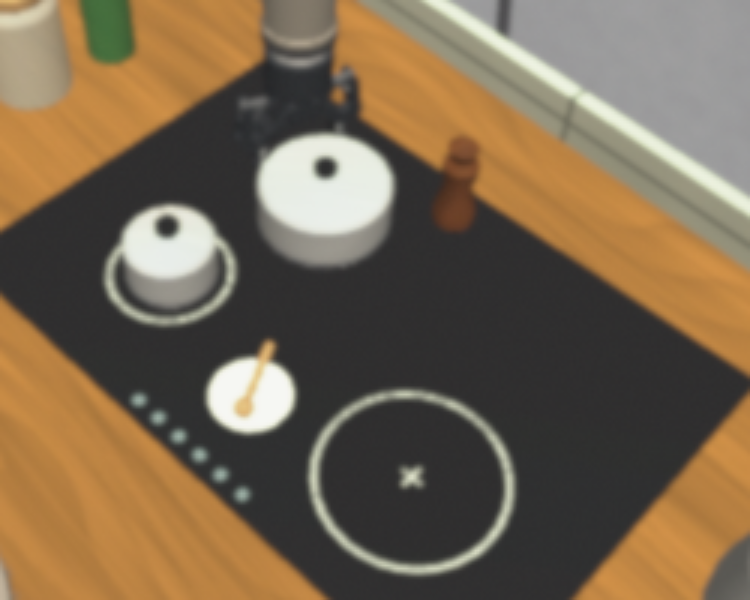

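The small pot at crop (168,255) stands inside its ring. The large pot at crop (325,200) is cradled by the fingers and clear of the mill.

>>> step_arm:
  moves:
    - {"rx": 0, "ry": 0, "rz": 0, "dx": -12, "dy": 0, "dz": 0, "gripper": 1}
    - {"rx": 0, "ry": 0, "rz": 0, "dx": -12, "dy": 0, "dz": 0, "gripper": 1}
    - {"rx": 0, "ry": 0, "rz": 0, "dx": -14, "dy": 0, "dz": 0, "gripper": 1}
    - {"rx": 0, "ry": 0, "rz": 0, "dx": -14, "dy": 0, "dz": 0, "gripper": 1}
    - {"rx": 0, "ry": 0, "rz": 0, "dx": -14, "dy": 0, "dz": 0, "gripper": 1}
    - {"rx": 0, "ry": 0, "rz": 0, "dx": -14, "dy": 0, "dz": 0, "gripper": 1}
    - {"rx": 0, "ry": 0, "rz": 0, "dx": -14, "dy": 0, "dz": 0, "gripper": 1}
    - {"rx": 0, "ry": 0, "rz": 0, "dx": -14, "dy": 0, "dz": 0, "gripper": 1}
    - {"rx": 0, "ry": 0, "rz": 0, "dx": -14, "dy": 0, "dz": 0, "gripper": 1}
    - {"rx": 0, "ry": 0, "rz": 0, "dx": -14, "dy": 0, "dz": 0, "gripper": 1}
    - {"rx": 0, "ry": 0, "rz": 0, "dx": -12, "dy": 0, "dz": 0, "gripper": 1}
    - {"rx": 0, "ry": 0, "rz": 3, "dx": -12, "dy": 3.8, "dz": 0, "gripper": 1}
    - {"rx": 0, "ry": 0, "rz": 3, "dx": -12, "dy": 3.8, "dz": 0, "gripper": 1}
    - {"rx": 0, "ry": 0, "rz": 3, "dx": -12, "dy": 3.8, "dz": 0, "gripper": 1}
    - {"rx": 0, "ry": 0, "rz": 3, "dx": -12, "dy": 3.8, "dz": 0, "gripper": 1}
    - {"rx": 0, "ry": 0, "rz": 3, "dx": -12, "dy": 3.8, "dz": 0, "gripper": 1}
    - {"rx": 0, "ry": 0, "rz": 3, "dx": -10, "dy": 3.8, "dz": 0, "gripper": 1}

```text
clock: 17.1
tcp_pos: [0.5852, -0.0489, 0.0505]
orientation: [-2.786, -1.45, -0.004]
contact_force: [2.6, 4.9, -0.3]
grip_width: 0.0852
gripper_force: 2.7
```

```bash
python3 - <<'E'
from h import *
to(.5,-.15,.050,46)
im=r.grab_frame("side"); cv2.imwrite("pics/s5.png",cv2.resize(im[100:300,150:400],None,fx=3,fy=3))
E
```

```text
t 17.1 p [ 0.5852 -0.0489  0.0505] head 55.0 zdir [ 0.002  0.002 -1.   ] F [ 2.6  4.9 -0.3] w 0.0852 q [-0.59  0.76  0.8   1.95 -0.79  0.77  0.06]
 delta now [-131.6  -11.7    0.2] rz 9.0 delta after turn [-131.8    8.9    0.5]
```

View pics/s5.png

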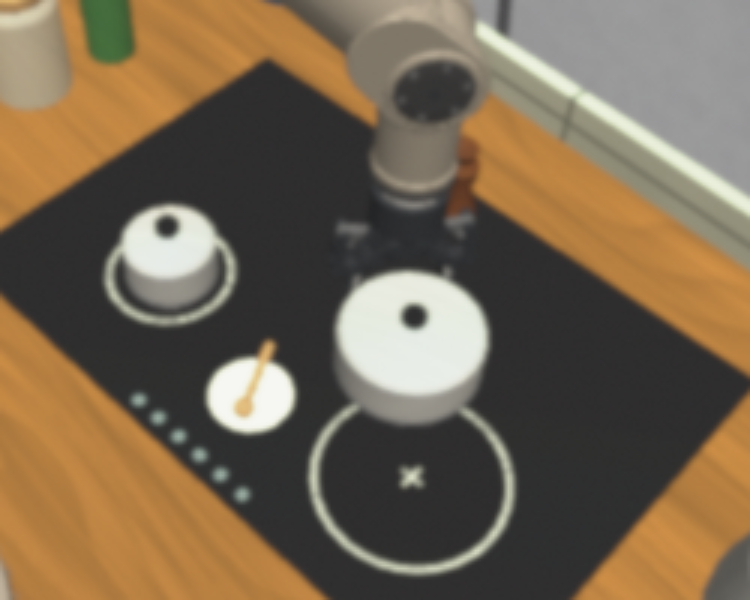

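The large pot's knob is at crop (414,316) and the ring cross at (411,477). I'll work out the final heading and distance.

```bash
python3 - <<'E'
from h import *
im=r.grab_frame("side"); k=knob(im,"side",(288,205),.087,6); t=np.array([.4547,-.2046]);d=t-k; p=r.get_obs()["tcp_pos"][:2]
print(k,"dist",np.linalg.norm(d),"x-heading",np.degrees(np.arctan2(-d[1],-d[0])),"hand-pot",np.linalg.norm(p-k),np.degrees(np.arctan2(*(p-k)[::-1])))
E
```

```text
[ 0.54474296 -0.11073926] dist 0.13006757351604328 x-heading 46.18927273019682 hand-pot 0.07206797480533524 56.5582468903797
```

>>> step_arm:
  moves:
    - {"rx": 0, "ry": 0, "rz": 3.2, "dx": -8, "dy": 4, "dz": 0, "gripper": 1}
    - {"rx": 0, "ry": 0, "rz": 3.2, "dx": -8, "dy": 4, "dz": 0, "gripper": 1}
    - {"rx": 0, "ry": 0, "rz": 3.2, "dx": -8, "dy": 4, "dz": 0, "gripper": 1}
    - {"rx": 0, "ry": 0, "rz": 0, "dx": -12, "dy": 0, "dz": 0, "gripper": 1}
    - {"rx": 0, "ry": 0, "rz": 0, "dx": -12, "dy": 0, "dz": 0, "gripper": 1}
    - {"rx": 0, "ry": 0, "rz": 0, "dx": -12, "dy": 0, "dz": 0, "gripper": 1}
    - {"rx": 0, "ry": 0, "rz": 0, "dx": -12, "dy": 0, "dz": 0, "gripper": 1}
    - {"rx": 0, "ry": 0, "rz": 0, "dx": -12, "dy": 0, "dz": 0, "gripper": 1}
    - {"rx": 0, "ry": 0, "rz": 0, "dx": -12, "dy": 0, "dz": 0, "gripper": 1}
    - {"rx": 0, "ry": 0, "rz": 0, "dx": -10, "dy": 0, "dz": 0, "gripper": 1}
    - {"rx": 0, "ry": 0, "rz": 0, "dx": -8, "dy": 0, "dz": 0, "gripper": 1}
    - {"rx": 0, "ry": 0, "rz": 0, "dx": -6, "dy": 0, "dz": 0, "gripper": 1}
    - {"rx": 0, "ry": 0, "rz": 0, "dx": 0, "dy": 0, "dz": 0, "gripper": 1}
    - {"rx": 0, "ry": 0, "rz": 0, "dx": 0, "dy": 0, "dz": 0, "gripper": 1}

```text
clock: 18.95
tcp_pos: [0.5115, -0.1444, 0.0504]
orientation: [-2.898, -1.212, -0.001]
contact_force: [3.1, 2.3, 1.9]
grip_width: 0.0851
gripper_force: 1.8
```

```bash
cat >>h.py <<'E'
def err(xy,z,n="side",h=6):
    im=r.grab_frame(n); c=r.camera_info(n)
    P=cv2.projectPoints(np.array([[*xy,z]]),np.array(c["rvec"]),np.array(c["tvec"]),c["mtx"],None)[0].ravel()
    k=knob(im,n,tuple(int(round(v)) for v in P),z,h); print(n,"knob-ring mm",((k-xy)*1e3).round(1)); return k
E
python3 - <<'E'
from h import *
to(.5,-.15,.050,46)
err(np.array([.4547,-.2046]),.087)
E
```

```text
t 18.95 p [ 0.5115 -0.1444  0.0504] head 45.4 zdir [ 0.  0. -1.] F [3.1 2.3 1.9] w 0.0851 q [-0.46  0.71  0.83  2.08 -0.82  0.71  0.14]
 delta now [-12.1  -4.3   0.4] rz -0.6 delta after turn [-12.   -4.4   0.4]
side knob-ring mm [7.8 7.8]
```

>>> step_arm:
  moves:
    - {"rx": 0, "ry": 0, "rz": 0, "dx": -4, "dy": 0, "dz": 0, "gripper": 1}
    - {"rx": 0, "ry": 0, "rz": 0, "dx": -4, "dy": 0, "dz": 0, "gripper": 1}
    - {"rx": 0, "ry": 0, "rz": 0, "dx": -3, "dy": 0, "dz": 0, "gripper": 1}
    - {"rx": 0, "ry": 0, "rz": 0, "dx": 0, "dy": 0, "dz": 0, "gripper": 1}
    - {"rx": 0, "ry": 0, "rz": 0, "dx": 0, "dy": 0, "dz": 0, "gripper": 1}
    - {"rx": 0, "ry": 0, "rz": 0, "dx": 15, "dy": 0, "dz": 0, "gripper": 1}
    - {"rx": 0, "ry": 0, "rz": 0, "dx": 25, "dy": 0, "dz": 0, "gripper": 1}
    - {"rx": 0, "ry": 0, "rz": 0, "dx": 30, "dy": 0, "dz": 0, "gripper": 1}
    - {"rx": 0, "ry": 0, "rz": 0, "dx": 0, "dy": 0, "dz": -40, "gripper": 1}
    - {"rx": 0, "ry": 0, "rz": 0, "dx": 0, "dy": 0, "dz": -50, "gripper": 1}
    - {"rx": 0, "ry": 0, "rz": 0, "dx": 0, "dy": 0, "dz": -50, "gripper": 1}
    - {"rx": 0, "ry": 0, "rz": 0, "dx": 0, "dy": 0, "dz": -50, "gripper": 1}
    - {"rx": 0, "ry": 0, "rz": 0, "dx": 0, "dy": 0, "dz": 0, "gripper": 1}
    - {"rx": 0, "ry": 0, "rz": 0, "dx": 0, "dy": 0, "dz": 0, "gripper": 1}

```text
clock: 20.75
tcp_pos: [0.552, -0.1022, 0.2394]
orientation: [-2.898, -1.211, 0.002]
contact_force: [0.3, -0.4, -1.3]
grip_width: 0.0855
gripper_force: 0.0
```

```bash
python3 - <<'E'
from h import *
to(.5,-.15,.050,46)
for n in("side","top"): err(np.array([.455,-.2045]),.087,n,6 if n=="side" else 5); err(np.array([.436,.148]),.082,n,6 if n=="side" else 5)
cv2.imwrite("pics/s6.png",cv2.resize(r.grab_frame("side")[100:300,150:400],None,fx=3,fy=3))
E
```

```text
t 20.75 p [ 0.552  -0.1022  0.2394] head 45.4 zdir [-0.002  0.    -1.   ] F [ 0.3 -0.4 -1.3] w 0.0855 q [-0.74  0.53  1.13  1.89 -0.54  1.07 -0.17]
 delta now [-70.3  -3.2 189.5] rz -0.6 delta after turn [-70.5  -4.2 189.4]
side knob-ring mm [0.1 0.3]
side knob-ring mm [ 2.4 -1.4]
top knob-ring mm [-0.9 -0.3]
top knob-ring mm [17.1  5.4]
```

View pics/s6.png

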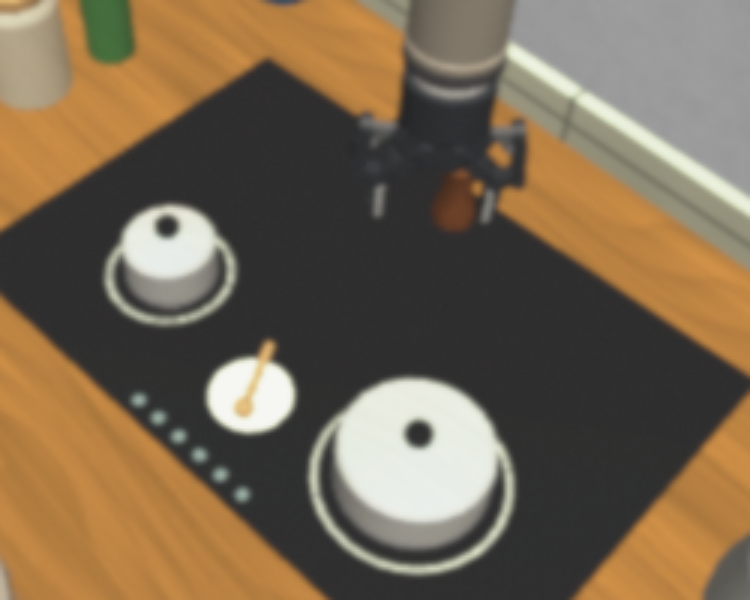

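Both pots look well inside their rings from the side. The top reading for the small pot (17 mm) disagrees, so I'll check it with the last picture.

```bash
python3 - <<'E'
from h import *
im=r.grab_frame("top"); cv2.imwrite("pics/t2.png",cv2.resize(im[120:250,165:360],None,fx=4,fy=4))
err(np.array([.436,.148]),.082,"top",3)
E
```

```text
top knob-ring mm [nan nan]h.py:13: RuntimeWarning: invalid value encountered in scalar divide
  return ray(n,[[(w*xx).sum()/w.sum(),(w*yy).sum()/w.sum()]],z)[0]
```

View pics/t2.png

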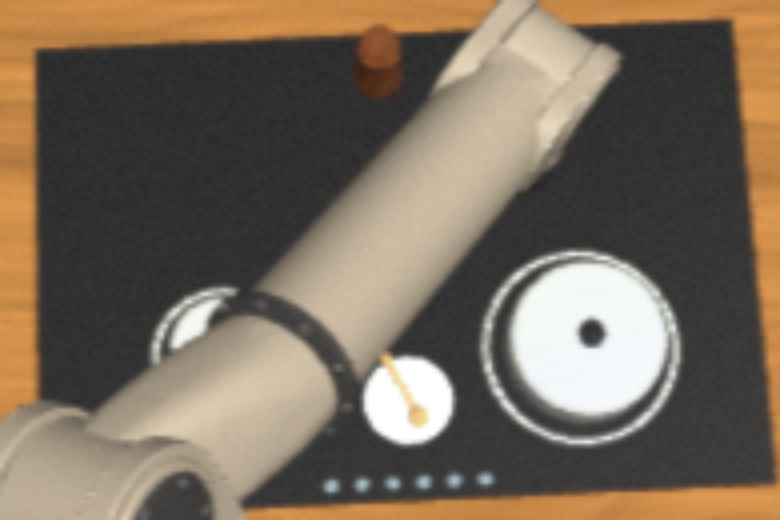

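The arm simply hides the small pot at crop (220,340) in this view, so the 17 mm reading was false. The side view measured the small pot 3 mm from centre. The large pot is centred in both views, the mill and dish have not moved, and the robot is clear.

```bash
python3 -c "
from bench import r
print(r.hand_in())"
```

```text
the job is handed in; nothing more can be done
None
```

I pushed both pots onto their own rings and handed the job in at about 21 s. By camera, the large pot is about 1 mm from its ring's centre and the small pot about 3 mm from its own (side view only). The hand-in returned no verdict.

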